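Set a bottle-top dispenser to 7 and put the beaker under its spout

TASK

Get the bottle-top dispenser ready to dose 7 mL: turn its blue volume sleeve until the 7 clicks in at the red index, and stand the small empty beaker upright on the grey base plate, centred under the end of the delivery spout. The beaker is thin glass, so hold it lightly, keep it upright and set it down softly; do not knock the spout, and leave everything else on the bench where it stands.

Things in the scene. Friction and masses are not known exactly. Their poses are not given: they have to be found in the camera images.
- dispenser: Bottle-top dispenser on a bottle stand, fixed: it cannot move or tip. Origin: on the vertical axis of bottle and sleeve, at bench height; z up; its spout points to its own -x. Black screw cap 54 mm across, z 166 to 190 mm; white valve block 38 mm across, z 190 to 214, with a blue valve knob reaching 38 mm to -y; fixed light-grey collar 88 mm across, z 214 to 222; above it the sleeve.
- bottle_mid (a point): Centre of the dispenser's amber bottle, 80 mm above the bench. The bottle is 86 mm across from z 8 to 128 mm and narrows to the 44 mm neck at z 156.
- rod_top (a point): Top of the steel support rod, 12 mm thick, 230 mm high, 75 mm from the bottle axis on the side away from the spout. Its grey clamp (30 x 24 mm) holds the bottle's neck at z 145 to 171 mm.
- plate_spot (a point): The point on the upper face of the grey base plate right under the spout's end; the beaker goes here. The plate is 8 mm thick (its face 8 mm above the bench) and 235 x 150 mm: in the dispenser's frame x -145 to +90, y -75 to +75 mm.
- spout: Delicate white delivery tube, 8 mm thick, fixed to the dispenser (same origin and axes as dispenser): runs level at z = 202 mm from the valve block to x = -95 mm, bends and hangs straight down at x = -105 mm to its blue end at z = 163 mm. It must not be bumped.
- spout_tip (a point): Blue lower end of the delivery tube, 105 mm from the bottle axis, 163 mm above the bench, so 155 mm above the base plate.
- index (a point): Red index mark on the fixed collar, on the dispenser's +y side, 44 mm from the axis, 222 mm above the bench. The figure on the sleeve that stands at this mark is the set volume in mL.
- sleeve (a joint): Turn of the volume sleeve about the dispenser's z, rad, growing counter-clockwise from above; stops at 0 and 5.655. Setting = 1 + angle / 0.6283 (0 reads 1; 3.770 reads 7), so counter-clockwise raises it. A sprung ball gives a detent each 0.3142 rad (0.5 mL): let go, the sleeve snaps into the nearest one and stays. About 0.05 N m turns it over. It starts between 1 and 5.
- sleeve_grip (a point): Grip point of the volume sleeve: on its axis, 285 mm above the bench. The sleeve is a ribbed blue upright cylinder 46 mm across, z 236 to 306 mm, with a grey cap to z 312 and nothing above. Below z 236 it widens to a black 45-degree skirt, 72 mm across at z 223. It turns but neither lifts nor shifts.
- figure_1 (a point): Edge of the sleeve's skirt below its figure 1, 36 mm from the axis; it turns with the sleeve. Figures 1 to 10 run clockwise (from above) round the skirt, 36 degrees apart, long ticks at whole numbers, short ones at halves. A white line on the cap points from the centre to figure 1.
- beaker: The small empty clear-glass beaker, the only loose beaker: straight round wall 54 mm outside (rim 57 mm), 75 mm tall, wall 3 mm, about 60 g, white marks on its side. Origin: centre of its underside; z up. It stands upright on the bench at one of four places left or right of the dispenser, next to other glassware.
- flask: Bystander: conical glass flask, 84 mm across at the foot, neck 34 mm, black stopper 38 mm, 145 mm tall. Origin: centre of its underside.
- jar: Bystander: clear reagent bottle with white cap and paper label, 68 mm across, 145 mm tall. Origin: centre of its underside.
- wash: Bystander: white plastic wash bottle with red cap, 66 mm across, 143 mm tall to the cap, thin white nozzle on top reaching 45 mm to its own +x and 171 mm high. Origin: centre of its underside.
- disc_a: Bystander: white plaster disc, 92 mm across, 28 mm high, lying nearest the robot. Origin: centre of its underside.
- disc_b: Bystander: white plaster disc, 92 mm across, 28 mm high, lying beyond the dispenser. Origin: centre of its underside.
- spatula: Bystander: double-ended steel laboratory spatula, 185 mm long, 6 mm thick, lying beyond the dispenser. Origin: near its middle, at bench height; it lies along its own x. Beyond it and at the bench's edges stand other fixed things not listed here: hotplate and tray past 0.51 m to the left and right (up to 156 mm high), power supply and retort stand past x = 0.69 m and 0.34 m to the right and left.

How it is judged:
By the outcome, as a careful person would: the job done as asked, in the order asked, and still so for the second after the job is handed in, with the robot touching nothing.
It also fails if it takes over 70 s, if anything falls off the work surface, if the arm or the gripper's body presses on something with over 40 N, if the wrist force passes 120 N, or if a joint passes its speed limit or range.

ROBOT

A 6-joint arm with a two-finger parallel gripper is mounted at the origin on the work surface. World frame = base frame: x ahead of the robot, y to its left, z up, the work surface at z = 0. Lengths are in m, angles in degrees, forces in N, time in s.
With the tool pointing down it reaches from about 0.225 to 0.875 m from the base axis. Payload 3.4 kg.
Tool frame: the origin (TCP) lies between the finger pads; the fingertips stand 25 mm ahead of it and the grasp point (between the pads) lies 6 mm ahead of it; z points along the fingers, y is the line along which they close (so a half turn about z gives the same grasp; the last joint's range is limited). The gripper opens to 85 mm and grips with 20 to 120 N. Pads are 22 mm wide; open, the fingers measure 114 mm over their backs; the gripper's body (76 mm by 85 mm) begins 54 mm behind the grasp point. The pads swing forward as they close: fully open they stand 13 mm farther back than shut.
Start: joints at [61.02, 15.808, 86.224, -0, 77.962, -6.933], TCP at [0.216, 0.533, 0.256] pointing down, gripper open.
Joint ranges: [-165.64, 165.64], [-43.16, 119.46], [12.63, 154.43], [-67.54, 247.53], [6.08, 155.33], [-154.97, 154.97]. Speed limits (degrees/s): [147.25, 147.25, 180, 180, 180, 180].

INTERFACE

Orientations are given as [roll, pitch, yaw] about the fixed x, y, z axes, in that order (R = Rz(yaw) Ry(pitch) Rx(roll)).
In Python, from bench import bot gives the robot as it stands.
- The arm moves only by the tool advance, called after "Emit:" in YAML: its name, and indented under it one key for each argument. Schema: {"type":"object","properties":{"motion":{"type":"array","items":{"type":"object","properties":{"dx":{"type":"number"},"dy":{"type":"number"},"dz":{"type":"number"},"drx":{"type":"number"},"dry":{"type":"number"},"drz":{"type":"number"}},"additionalProperties":false},"minItems":1,"maxItems":20},"aperture":{"type":"number"},"clamp_n":{"type":"number"},"only":{"type":"string"},"quiet":{"type":"boolean"},"lines":{"type":"string"}},"required":["motion"],"additionalProperties":false}. motion is a list of rows, 1 to 20 of them, each an object with the fields dx, dy, dz (the shift in m), drx, dry, drz (a rotation vector in degrees); a field left out counts as zero; each row shifts and turns the commanded pose from where the row before left it, along the tool's axes as they then stand; what a row does not reach is not made up. A row lasts 1/10 s, in which the tool goes at most 0.05 m and 8.59 degrees, less where a joint would pass 70% of its speed; a pose out of reach is approached as far as the arm can. aperture is the opening from 0.0 (shut) to 1.0 (fully open), set as the call begins (left out keeps the last). The fingers move at their own pace and stop on an object; clamp_n is the grip in N (left out, the last holds). Time passes only in rows, so rows that do not move let the fingers close. The tool returns the time, the measured TCP pose, the force, the opening and the grip force at its end. only (a regular expression) keeps the lines of the reply that match it, lines (a string "A,B") keeps lines A to B, and quiet returns only ok. Input that does not fit is refused with a message, and nothing moves.
- bot.get_obs(): the state, without advancing time (a new reading comes with each control period).
- bot.capture(name): name is "scene" or "top" or "wrist"; returns a dict with "img" (420x560x3 uint8, blue, green, red), "intrinsics" (3x3 intrinsics, pixels), "eye" and "rotation" of the camera in the world. Camera axes: x right, y up, looking along -z (the intrinsics and any distortion apply to the point x, -y, -z); pixel columns grow to the right and rows downward; lengths in m; the calibration is good to about 2 mm. A picture is of the moment at which its call begins. There is no depth.
- bot.job_done(): hands the job in; it is judged then, once.
The state is a dict: "clock": time; "joints": joint angles; "qvel": joint speeds; "effort": joint torques, N m; "position": TCP position; "tcp_rot": TCP orientation; "contact_force": force on the tool from outside, world axes, zero at the start; "ft_torque": the same for the moment, N m; "width": opening from 0.0 (shut) to 1.0 (fully open); "grasp_force": force on a finger pad.
Only numpy, scipy, OpenCV 4.12 (cv2) and the standard library are available. Lean on these libraries where they do the work, as an engineer would, in place of code of your own. Each camera call takes 0.05 s, during which the arm holds its last target. There are 200 camera calls.

## Working session

There is one attempt and no reset: what is moved stays moved. The work goes in short steps, Python scripts to look and compute and a tool call to move; the robot and the scene stay as the last step left them, time stands still between calls to the robot, and variables do not carry over. Pictures are saved under pics/ and viewed, at most 13 in all, crops included, and the job is handed in when it is done.

```bash
ls; mkdir -p pics
```

Create h.py:
```python
import numpy as np, cv2
from bench import bot
def cap(n):
    c=bot.capture(n); return c
def proj(c,P):
    P=np.atleast_2d(P); R=np.array(c["rotation"]); q=(P-np.array(c["eye"]))@R
    K=np.array(c["intrinsics"]); v=np.c_[q[:,0],-q[:,1],-q[:,2]]; u=v@K.T
    return u[:,:2]/u[:,2:]
def ray(c,uv,z):
    K=np.array(c["intrinsics"]); d=np.linalg.inv(K)@[uv[0],uv[1],1]; d=np.array([d[0],-d[1],-d[2]])
    d=np.array(c["rotation"])@d; e=np.array(c["eye"]); return e+d*(z-e[2])/d[2]
```

Run:
```python
from h import *
import pickle
for n in ["scene","top","wrist"]:
    c=cap(n); pickle.dump(c,open(n+"0.pkl","wb")); print(n,c.keys(),c["eye"],np.round(c["intrinsics"],1).tolist(),np.round(c["rotation"],2).tolist())
    cv2.imwrite(f"pics/{n}0.png",c["img"])
print(bot.get_obs())
```

```text
bench.py
pics
scene dict_keys(['img', 'intrinsics', 'eye', 'rotation']) [1.24929668 0.42933599 0.95078329] [[442.9, 0.0, 274.6], [0.0, 442.9, 212.2], [0.0, 0.0, 1.0]] [46.51, 0.24, 122.61]
top dict_keys(['img', 'intrinsics', 'eye', 'rotation']) [0.47711369 0.01729658 1.25564525] [[418.7, 0.0, 280.0], [0.0, 418.7, 214.6], [0.0, 0.0, 1.0]] [5.98, -0.89, -91.18]
wrist dict_keys(['img', 'intrinsics', 'eye', 'rotation']) [0.15187695 0.55845292 0.37288102] [[333.4, 0.0, 273.2], [0.0, 333.4, 204.9], [0.0, 0.0, 1.0]] [-15.89, 0.18, 67.9]
{'clock': 0.15, 'joints': array([ 6.10225403e+01,  1.58388315e+01,  8.62776058e+01, -1.93592052e-03,
        7.79620714e+01, -6.93318956e+00]), 'qvel': array([-0.01993293, -0.02954588, -0.19730268, -0.02694225, -0.0048963 ,
        0.09372421]), 'effort': array([ 3.76909602e-04, -4.17144227e+01, -2.46031612e+01, -2.95534910e-04,
        7.61522184e-03, -4.21572366e-06]), 'position': array([0.21565723, 0.53264466, 0.25564968]), 'tcp_rot': array([-1.79921837e+02, -7.59797904e-03,  1.57956130e+02]), 'contact_force': array([-7.16472886e-04,  8.56637687e-01,  3.52212777e-01]), 'ft_torque': array([ 0.05821391, -0.01719945,  0.02407228]), 'grasp_force': 0.0, 'width': 0.9973961821693944}
```

```bash
sed -i 's/np.array(c\["rotation"\])/rot(c["rotation"])/g' h.py
```

Add to h.py:
```python
from scipy.spatial.transform import Rotation as Ro
def rot(r): return Ro.from_euler("xyz",r,degrees=True).as_matrix()
```

```bash
python3 -c "
import cv2
for n in ['top','scene']:
    a=cv2.imread(f'pics/{n}0.png'); cv2.imwrite(f'pics/{n}0b.png',cv2.resize(a,(800,600),interpolation=3))"
```

```text
(no output)
```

View pics/top0b.png

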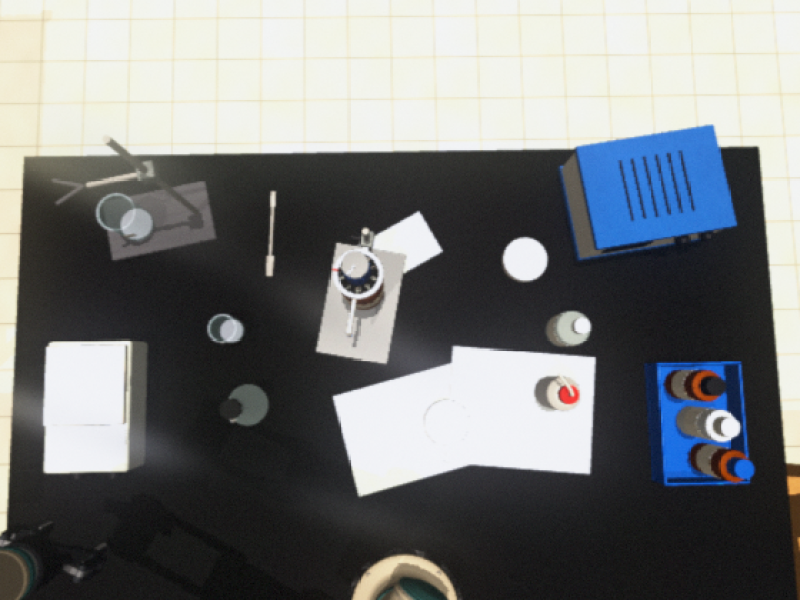

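View pics/scene0b.png

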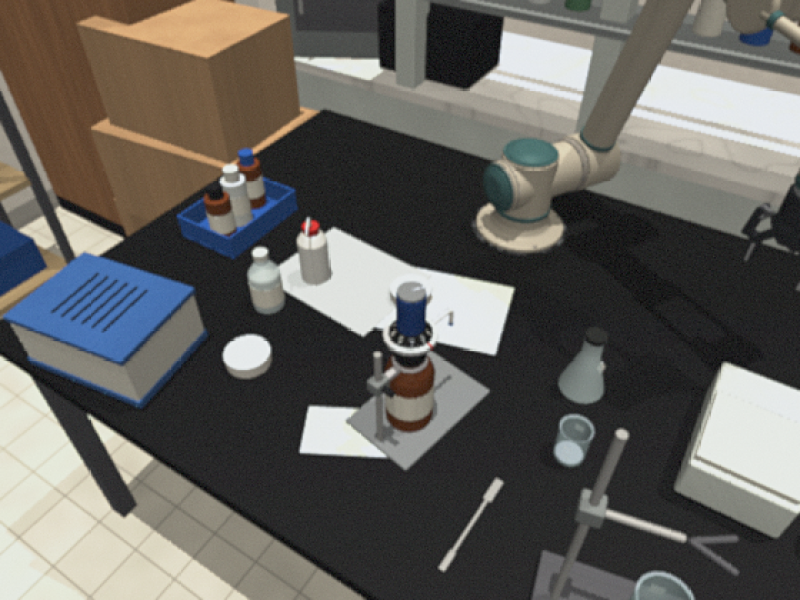

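Run:
```python
from h import *
import pickle
t=pickle.load(open("top0.pkl","rb")); s=pickle.load(open("scene0.pkl","rb"))
k=5
a=cv2.resize(t["img"][155:262,215:290],None,fx=k,fy=k,interpolation=3)
b=cv2.resize(t["img"][205:255,135:190],None,fx=k,fy=k,interpolation=3)
d=cv2.resize(s["img"][195:252,262:312],None,fx=k,fy=k,interpolation=3)
o=np.zeros((600,800,3),np.uint8)
o[:a.shape[0],:a.shape[1]]=a; o[:b.shape[0],400:400+b.shape[1]]=b; o[260:260+d.shape[0],400:400+d.shape[1]]=d
cv2.imwrite("pics/c1.png",o)
for n,uv,z in [("pc1",(337,243),.008),("pc2",(405,253),.008),("pc3",(388,363),.008),("pc4",(317,352),.008),("cap",(355,265),.312),("rod",(366,232),.23)]:
    print(n,np.round(ray(t,np.array(uv)*.7,z),4))
```

```text
pc1 [0.7454 0.126  0.008 ]
pc2 [ 0.7214 -0.0176  0.008 ]
pc3 [0.4902 0.0227 0.008 ]
pc4 [0.516  0.1697 0.008 ]
cap [0.6438 0.0712 0.312 ]
rod [0.7163 0.0559 0.23  ]
```

View pics/c1.png

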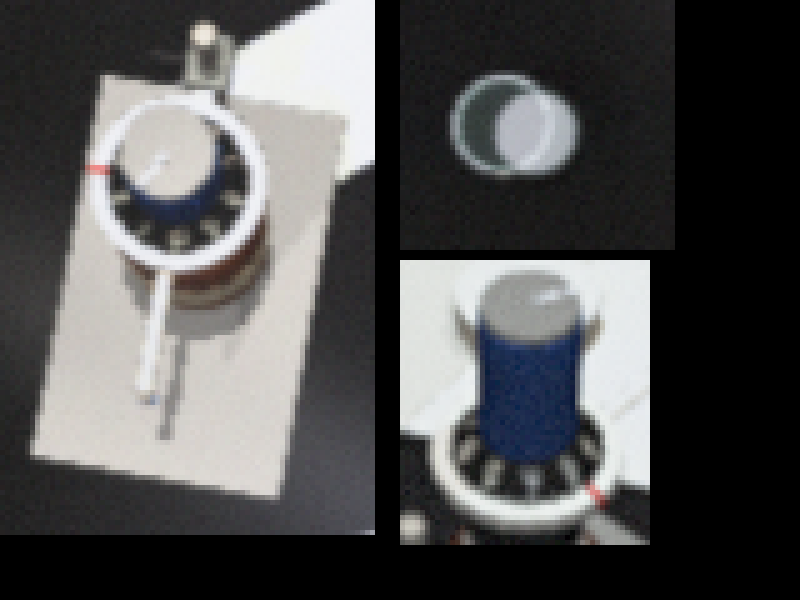

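Run:
```python
from h import *
import pickle
from scipy.optimize import least_squares
t=pickle.load(open("top0.pkl","rb")); s=pickle.load(open("scene0.pkl","rb"))
A=lambda p,o:(np.array(p,float)+.5)/5-.5+o
o=(215,155)
L=[((90,75),.008),((90,-75),.008),((-145,-75),.008),((-145,75),.008),((0,0),.312),((0,0),.222),((75,0),.23),((-105,0),.163),((0,44),.222)]
px=[(103,76),(350,115),(280,497),(32,457),(167,153),(177.5,182),(205,32),(150,398),(97,170)]
px=np.array([A(p,o) for p in px])
def W(p): 
    c,n=np.cos(p[2]),np.sin(p[2])
    return np.array([[p[0]+(c*a-n*b)/1e3,p[1]+(n*a+c*b)/1e3,z] for (a,b),z in L])
r=least_squares(lambda p:(proj(t,W(p))-px).ravel(),[.64,.07,0])
print(r.x,np.degrees(r.x[2]),np.round(r.fun.reshape(-1,2),1).tolist())
x=r.x
# check in scene
print("scene cap,index",(proj(s,W(x)[[4,8,6]])*1/.7).round(0).tolist(),[262+ (595-400)/5,195+(495-260)/5])
a=ray(t,A((165,158),o),.312);b=ray(t,A((135,187),o),.312)
ang=np.arctan2(b[1]-a[1],b[0]-a[0])-x[2]
th=(ang-np.pi/2)%(2*np.pi); print("theta",th,1+th/.6283)
a=ray(s,[262+(533-400)/5,195+(299-260)/5],.312);b=ray(s,[262+(572-400)/5,195+(290-260)/5],.312)
ang=np.arctan2(b[1]-a[1],b[0]-a[0])-x[2]
th=(ang-np.pi/2)%(2*np.pi); print("theta",th,1+th/.6283, np.linalg.norm(b-a))
ob=(135,205)
print("beaker",ray(t,A((100.5,123),ob),.075),ray(t,A((137,132),ob),.002))
print("spot",W(x)[7]); np.save("disp.npy",x)
for n,p,z in [("flaskbase",(250,403),0),("stopper",(231,410),.145)]: print(n,ray(t,np.array(p)*.7,z))
```

```text
[ 0.64525159  0.07135533 -0.18969984] -10.869000480238315 [[0.0, -0.5], [-0.5, 0.1], [0.2, 0.6], [-0.0, 0.1], [0.4, -0.3], [0.5, 0.2], [0.1, 0.4], [0.1, -0.2], [-0.8, -0.4]]
scene cap,index [[410.0, 290.0], [430.0, 346.0], [376.0, 354.0]] [301.0, 242.0]
theta 0.9496978026215004 2.5115355763512657
theta 1.0827273992169681 2.723264999549528 0.017845062786222957
beaker [0.56595333 0.34973831 0.075     ] [0.56563635 0.34854538 0.002     ]
spot [0.5421352  0.09115457 0.163     ]
flaskbase [0.41380248 0.30953591 0.        ]
stopper [0.40921275 0.3102791  0.145     ]
```

Add to h.py:
```python
def to(P):
    o=bot.get_obs(); d=rot(o["tcp_rot"]).T@(np.array(P)-o["position"])
    print("tool delta",np.round(d,4),"rpy",np.round(o["tcp_rot"],1),"F",np.round(o["contact_force"],1),"q6",round(o["joints"][5],1),"t",round(o["clock"],1))
```

```text
(no output)
```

Emit:
advance:
  motion:
    - {"dz": -0.042}
    - {"dz": -0.042}
    - {"dz": -0.042}
    - {"dx": -0.038, "dy": -0.0178}
    - {"dx": -0.038, "dy": -0.0178}
    - {"dx": -0.038, "dy": -0.0178}
    - {"dx": -0.038, "dy": -0.0178}
    - {"dx": -0.038, "dy": -0.0178}
    - {"dx": -0.038, "dy": -0.0178}
    - {"dx": -0.038, "dy": -0.0178}
    - {"dx": -0.038, "dy": -0.0178}
    - {"dx": -0.038, "dy": -0.0178}
    - {"dx": -0.038, "dy": -0.0178}
    - {"dx": -0.038, "dy": -0.0178}
    - {"dx": -0.038, "dy": -0.0178}
    - {"dx": -0.038, "dy": -0.0178}
    - {"dx": -0.038, "dy": -0.0178}
    - {"dx": -0.038, "dy": -0.0178}
  aperture: 1.0

```text
clock: 1.95
position: [0.6448, 0.0701, 0.3819]
tcp_rot: [180.0, -0.0, 157.9]
contact_force: [0.2, 0.9, 1.1]
width: 1.005
grasp_force: 0.0
```

Emit:
advance:
  motion:
    - {"drz": 8.5}
    - {"drz": 8.5}
    - {"drz": 8.5}
    - {"drz": 8.5}
    - {"drz": 8.5}
    - {"drz": 8.5}
    - {"drz": 8.5}
    - {"drz": 8.5}
    - {"drz": 8.5}
    - {"drz": 8.5}
    - {"drz": 8.5}
    - {}
    - {}

```text
clock: 3.25
position: [0.6439, 0.0716, 0.382]
tcp_rot: [-180.0, 0.0, 64.6]
contact_force: [0.5, 0.4, -0.3]
width: 1.002
grasp_force: 0.0
```

```bash
python3 -c "
from h import *
x=np.load('disp.npy');to([x[0],x[1],.291])
c=cap('wrist');cv2.imwrite('pics/w1.png',c['img']);print(proj(c,[[x[0],x[1],.312]]),c['eye'])
import pickle;pickle.dump(c,open('w1.pkl','wb'))"
```

```text
tool delta [0.0004 0.0014 0.091 ] rpy [-180.     0.    64.6] F [ 0.5  0.4 -0.3] q6 25.6 t 3.2
[[274.60060776 229.32596877]] [0.67381747 0.13375255 0.49930156]
```

View pics/w1.png

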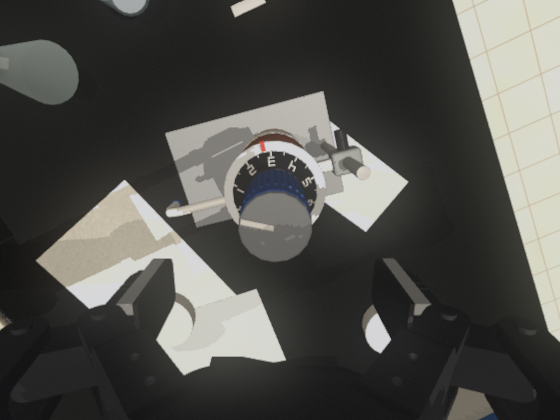

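Emit:
advance:
  motion:
    - {"dy": 0.0014, "dz": 0.01}
    - {"dz": 0.027}
    - {"dz": 0.027}
    - {"dz": 0.027}
    - {}
    - {}

```text
clock: 3.9
position: [0.6452, 0.0709, 0.291]
tcp_rot: [-179.9, 0.0, 64.5]
contact_force: [0.5, 0.5, 0.4]
width: 1.006
grasp_force: 0.0
```

Emit:
advance:
  motion:
    - {}
    - {}
    - {}
    - {}
    - {}
    - {}
    - {}
    - {}
    - {}
    - {}
  aperture: 0
  clamp_n: 30

```text
clock: 4.9
position: [0.645, 0.0713, 0.2929]
tcp_rot: [179.9, -0.1, 64.5]
contact_force: [-2.4, 0.8, 5.8]
width: 0.532
grasp_force: 31.6
```

```bash
python3 -c "
from h import *
x=np.load('disp.npy');to([x[0],x[1],.291]);print(bot.get_obs()['ft_torque'])"
```

```text
tool delta [0.0001 0.0002 0.0019] rpy [ 1.799e+02 -1.000e-01  6.450e+01] F [-2.4  0.8  5.8] q6 25.7 t 4.9
[ 0.12395067  0.35000838 -0.02280667]
```

Emit:
advance:
  motion:
    - {"drz": -8.1}
    - {"drz": -8.1}
    - {"drz": -8.1}
    - {"drz": -8.1}
    - {"drz": -8.1}
    - {"drz": -8.1}
    - {"drz": -8.1}
    - {"drz": -8.1}
    - {"drz": -8.1}
    - {"drz": -8.1}
    - {"drz": -8.1}
    - {"drz": -8.1}
    - {"drz": -8.1}
    - {"drz": -8.1}
    - {"drz": -8.1}
    - {"drz": -8.1}
    - {"drz": -8.1}
    - {"drz": -8.1}
    - {"drz": -8.1}
    - {"drz": -8.1}

```text
clock: 6.9
position: [0.646, 0.0731, 0.293]
tcp_rot: [180.0, 0.3, -133.2]
contact_force: [1.3, 5.2, 5.8]
width: 0.531
grasp_force: 31.6
```

Emit:
advance:
  motion:
    - {}
    - {}
    - {}

```text
clock: 7.2
position: [0.6461, 0.0731, 0.293]
tcp_rot: [180.0, 0.3, -133.5]
contact_force: [0.4, 5.1, 5.3]
width: 0.532
grasp_force: 31.6
```

Emit:
advance:
  motion:
    - {}
    - {}
    - {}
    - {}
    - {}
    - {}
    - {}
    - {"dz": -0.03}
    - {"dz": -0.03}
    - {"dz": -0.04}
    - {}
  aperture: 1.0

```text
clock: 8.3
position: [0.6469, 0.071, 0.3979]
tcp_rot: [-179.5, 0.5, -133.5]
contact_force: [1.1, 0.0, 0.6]
width: 1.002
grasp_force: 0.0
```

```bash
python3 -c "
from h import *
x=np.load('disp.npy')
w=cap('wrist');s=cap('scene');t=cap('top')
i=cv2.resize(w['img'][60:360,80:480],(800,600));cv2.imwrite('pics/w2.png',i)
c=np.cos(x[2]);n=np.sin(x[2])
P=[[x[0]-n*.044,x[1]+c*.044,.222],[x[0],x[1],.312]]
print((proj(w,P)-[80,60])*2, proj(s,P))
import pickle;pickle.dump([w,s,t],open('2.pkl','wb'))"
```

```text
[[445.8324463  333.31552189]
 [395.66502996 320.41970753]] [[301.06037044 241.94116945]
 [287.08845606 203.02884182]]
```

View pics/w2.png

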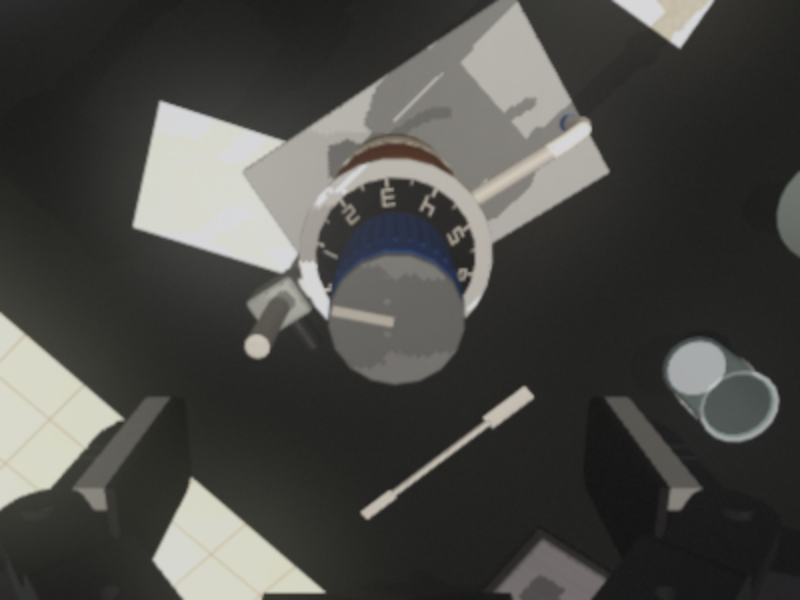

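Run:
```python
from h import *
import pickle
x=np.load('disp.npy'); w,s,t=pickle.load(open('2.pkl','rb'))
a=ray(w,np.array([393,322])/2+[80,60],.312);b=ray(w,np.array([335,312])/2+[80,60],.312)
th=(np.arctan2(b[1]-a[1],b[0]-a[0])-x[2]-np.pi/2)%(2*np.pi);print(th,1+th/.6283)
for v in (6.5,7,7.5):
  q=[]
  for f in (1,3,5):
    g=np.pi/2+x[2]+(v-1)*.6283-(f-1)*.6283
    q.append([x[0]+.036*np.cos(g),x[1]+.036*np.sin(g),.223])
  print(v,((proj(w,q)-[80,60])*2).round().tolist())
i=cv2.resize(s['img'][195:255,262:322],(500,500),interpolation=3)
j=cv2.resize(t['img'][170:215,225:275],(300,270),interpolation=3)
o=np.zeros((500,800,3),np.uint8);o[:,:500]=i;o[:270,500:]=j;cv2.imwrite('pics/s2.png',o)
```

```text
3.9644254440691125 7.309765150515856
6.5 [[332.0, 206.0], [425.0, 181.0], [475.0, 261.0]]
7 [[320.0, 227.0], [400.0, 176.0], [473.0, 236.0]]
7.5 [[315.0, 252.0], [374.0, 178.0], [464.0, 213.0]]
```

View pics/s2.png

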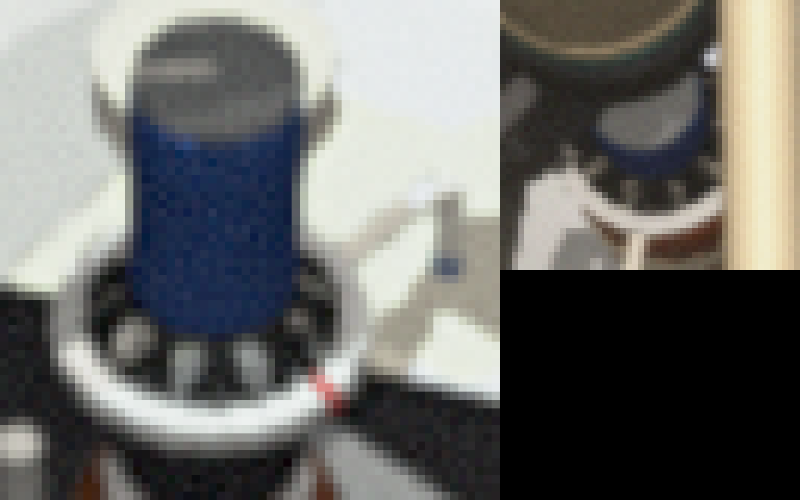

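Create unw.py:
```python
from h import *
import pickle
def strip(c,x,k=4):
    g=np.radians(np.arange(-180,180,.5)); r=np.linspace(.024,.046,60)
    R,G=np.meshgrid(r,g,indexing='ij'); Z=np.interp(R,[.023,.036,.0361,.046],[.236,.223,.222,.222])
    A=G[:,::-1]+np.pi/2+x[2]   # left = ccw
    P=np.stack([x[0]+R*np.cos(A),x[1]+R*np.sin(A),Z],-1).reshape(-1,3)
    m=proj(c,P).reshape(*R.shape,2).astype(np.float32)
    i=cv2.remap(c['img'],m[...,0],m[...,1],cv2.INTER_CUBIC)
    i=cv2.resize(i,(720,130))
    for d in range(-180,181,18): cv2.line(i,(int(360-d*2),125),(int(360-d*2),130),(0,255,0) if d else (0,0,255),2)
    return i
```

Run:
```python
from unw import *
x=np.load('disp.npy'); w,s,t=pickle.load(open('2.pkl','rb')); w1=pickle.load(open('w1.pkl','rb'));s0=pickle.load(open('scene0.pkl','rb'))
cv2.imwrite('pics/u.png',np.vstack([strip(c,x) for c in (w1,s0,w,s)]))
```

```text
(no output)
```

View pics/u.png

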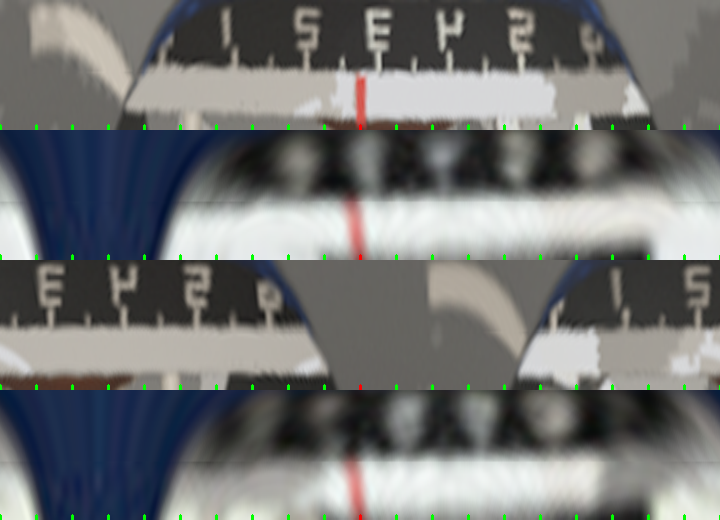

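Emit:
advance:
  motion:
    - {"drz": 8.1}
    - {"drz": 8.1}
    - {"drz": 8.1}
    - {"drz": 8.1}
    - {"drz": 8.1}
    - {"drz": 8.1}
    - {"drz": 8.1}
    - {"drz": 8.1}
    - {"drz": 8.1}
    - {"drz": 8.1}
    - {"drz": 8.1}
    - {"drz": 8.1}
    - {"drz": 8.1}
    - {"drz": 8.1}
    - {"drz": 8.1}
    - {"drz": 8.1}
    - {"drz": 8.1}
    - {"drz": 8.1}
    - {"drz": 8.1}
    - {"drz": 8.1}

```text
clock: 10.45
position: [0.6447, 0.0709, 0.3891]
tcp_rot: [-179.8, 0.1, 64.1]
contact_force: [-0.1, -0.7, 0.0]
width: 1.002
grasp_force: 0.0
```

Run:
```python
from unw import *
x=np.load('disp.npy'); to([x[0],x[1],.291])
w=cap('wrist'); pickle.dump(w,open('w3.pkl','wb'))
w1=pickle.load(open('w1.pkl','rb'))
cv2.imwrite('pics/u3.png',np.vstack([strip(w1,x),strip(w,x),cv2.resize(w['img'][110:290,180:400],(720,400))[:340]]))
```

```text
tool delta [0.0008 0.0007 0.0981] rpy [-1.798e+02  1.000e-01  6.410e+01] F [-0.1 -0.7  0. ] q6 26.0 t 10.4
```

View pics/u3.png

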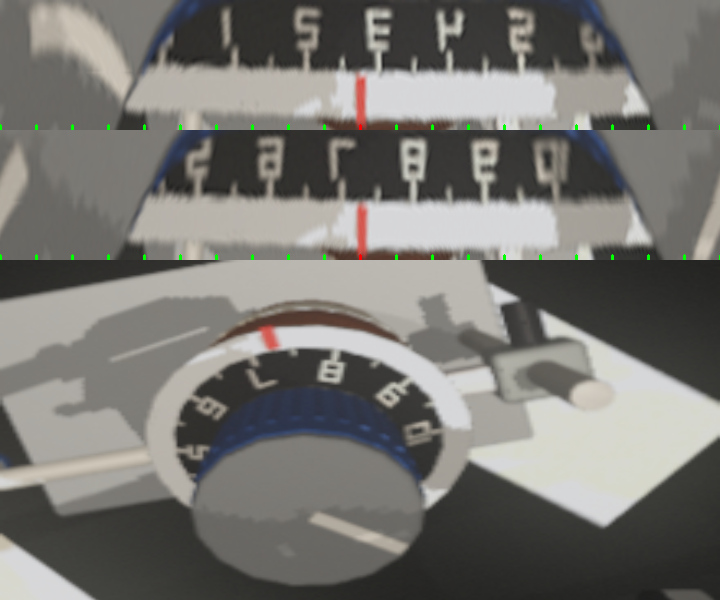

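Emit:
advance:
  motion:
    - {"dx": 0.0008, "dy": 0.0007, "dz": 0.008}
    - {"dz": 0.03}
    - {"dz": 0.03}
    - {"dz": 0.028}
    - {}
    - {}

```text
clock: 11.1
position: [0.6459, 0.0714, 0.2945]
tcp_rot: [-179.9, 0.0, 64.5]
contact_force: [0.4, -0.3, 1.2]
width: 0.997
grasp_force: 0.0
```

Emit:
advance:
  motion:
    - {}
    - {}
    - {}
    - {}
    - {}
    - {}
    - {}
    - {}
    - {}
  aperture: 0
  clamp_n: 30

```text
clock: 12.0
position: [0.6454, 0.072, 0.2971]
tcp_rot: [-180.0, -0.1, 64.5]
contact_force: [-4.6, 1.5, 6.5]
width: 0.526
grasp_force: 31.7
```

Emit:
advance:
  motion:
    - {"drz": 5}
    - {"drz": 5}
    - {}
    - {}
    - {}

```text
clock: 12.5
position: [0.6453, 0.072, 0.2971]
tcp_rot: [-180.0, -0.1, 54.5]
contact_force: [-4.1, 2.5, 6.1]
width: 0.53
grasp_force: 31.7
```

Emit:
advance:
  motion:
    - {}
    - {}
    - {}
    - {}
    - {}
    - {}
    - {}
    - {"dz": -0.03}
    - {"dz": -0.03}
    - {"dz": -0.04}
    - {}
  aperture: 1.0

```text
clock: 13.6
position: [0.6479, 0.0714, 0.4018]
tcp_rot: [179.5, -0.4, 54.5]
contact_force: [0.4, -0.3, 1.4]
width: 0.999
grasp_force: 0.0
```

Create meas.py:
```python
from unw import *
from scipy.signal import find_peaks
def peaks(w,x):
    i=strip(w,x); g=cv2.cvtColor(i,cv2.COLOR_BGR2GRAY).astype(float)
    p=g[55:62].mean(0)
    red=(i[85:110,:,2].astype(float)-i[85:110,:,1]).mean(0)
    return find_peaks(p,prominence=25,distance=15)[0], (np.arange(720)*np.clip(red-40,0,None)).sum()/np.clip(red-40,0,None).sum()
if __name__=="__main__":
    x=np.load('disp.npy')
    for f in ('w1','w3'): print(peaks(pickle.load(open(f+'.pkl','rb')),x))
    w=cap('wrist');pickle.dump(w,open('w4.pkl','wb'));print(peaks(w,x))
    cv2.imwrite('pics/u4.png',strip(w,x))
```

```bash
python3 meas.py
```

```text
(array([100, 162, 235, 271, 306, 342, 378, 414, 449, 485, 521, 555, 592]), np.float64(360.30890572599685))
(array([162, 197, 234, 270, 306, 342, 378, 413, 449, 484, 519, 555]), np.float64(361.3828884683156))
(array([ 29, 180, 216, 253, 289, 325, 360, 396, 432, 467, 503, 538, 573,
       645]), np.float64(360.02450524226066))
```

```bash
python3 -c "
from h import *
to([.4986,.2630,.36]); print(bot.get_obs()['joints'].round(1))"
```

```text
tool delta [ 0.0694 -0.2325  0.0378] rpy [179.7  -0.2  54.5] F [-0.5  0.1 -1.3] q6 35.7 t 13.7
[ 0.2 20.4 59.9  0.  99.3 35.7]
```

Emit:
advance:
  motion:
    - {"dx": 0.0116, "dy": -0.0388, "dz": 0.0063}
    - {"dx": 0.0116, "dy": -0.0388, "dz": 0.0063}
    - {"dx": 0.0116, "dy": -0.0388, "dz": 0.0063}
    - {"dx": 0.0116, "dy": -0.0388, "dz": 0.0063}
    - {"dx": 0.0116, "dy": -0.0388, "dz": 0.0063}
    - {"dx": 0.0116, "dy": -0.0388, "dz": 0.0063}
    - {"drz": 2.5}
    - {"dry": 8}
    - {"dry": 8}
    - {"dry": 8}
    - {"dry": 8}
    - {"dry": 8}
    - {"dry": 8}
    - {"dry": 8}
    - {"dry": 4}
    - {}
    - {}
  aperture: 1.0

```text
clock: 15.35
position: [0.4962, 0.2643, 0.3561]
tcp_rot: [-179.5, -57.9, 51.8]
contact_force: [0.7, -0.1, 0.2]
width: 1.002
grasp_force: 0.0
```

```bash
python3 -c "
from h import *
to([.4986,.2630,.111]); print(bot.get_obs()['joints'].round(1));print(rot(bot.get_obs()['tcp_rot']).round(3))"
```

```text
tool delta [-0.2075  0.0039  0.1304] rpy [-179.5  -57.9   51.8] F [ 0.7 -0.1  0.2] q6 -6.7 t 15.3
[ -5.9  -4.  118.3  67.4  51.4  -6.7]
[[ 0.329  0.79   0.517]
 [ 0.417 -0.613  0.671]
 [ 0.847 -0.005 -0.531]]
```

Emit:
advance:
  motion:
    - {"dx": -0.0346, "dy": 0.0006, "dz": 0.0217}
    - {"dx": -0.0346, "dy": 0.0006, "dz": 0.0217}
    - {"dx": -0.0346, "dy": 0.0006, "dz": 0.0217}
    - {"dx": -0.0346, "dy": 0.0006, "dz": 0.0217}
    - {"dx": -0.0346, "dy": 0.0006, "dz": 0.0217}
    - {"dx": -0.0346, "dy": 0.0006, "dz": 0.0217}
    - {}
    - {}

```text
clock: 16.15
position: [0.4996, 0.2646, 0.1118]
tcp_rot: [-179.3, -58.1, 51.8]
contact_force: [-0.4, -0.0, -0.2]
width: 0.996
grasp_force: 0.0
```

```bash
python3 -c "
from h import *
to([.5627,.345,.0512]); print(bot.get_obs()['joints'].round(1))
w=cap('wrist');cv2.imwrite('pics/w5.png',w['img'])
print(proj(w,[[.5658,.349,.075],[.5658,.349,0],[.411,.31,0]]).round())"
```

```text
tool delta [0.0026 0.0012 0.1188] rpy [-179.3  -58.1   51.8] F [-0.4 -0.  -0.2] q6 -71.2 t 16.1
[ -6.   24.  139.3 110.6  50.7 -71.2]
[[274. 175.]
 [274. 239.]
 [112. 407.]]
```

View pics/w5.png

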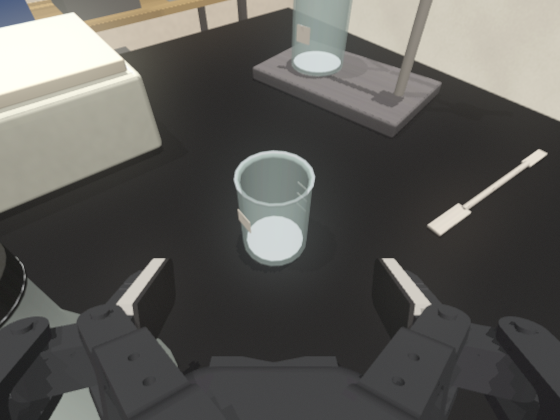

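Emit:
advance:
  motion:
    - {"dx": 0.0026, "dy": 0.0012, "dz": 0.02}
    - {"dz": 0.025}
    - {"dz": 0.025}
    - {"dz": 0.025}
    - {"dz": 0.0238}
    - {}
    - {}
  aperture: 0.92

```text
clock: 16.9
position: [0.5629, 0.3447, 0.0553]
tcp_rot: [179.9, -58.4, 52.4]
contact_force: [-0.9, -0.3, -0.4]
width: 0.921
grasp_force: 0.0
```

Emit:
advance:
  motion:
    - {}
    - {}
    - {}
    - {}
    - {}
    - {}
    - {}
    - {}
    - {}
  aperture: 0
  clamp_n: 20

```text
clock: 17.8
position: [0.5625, 0.3438, 0.0532]
tcp_rot: [-179.7, -58.3, 51.9]
contact_force: [-3.1, -2.9, 8.1]
width: 0.61
grasp_force: 25.3
```

```bash
python3 -c "
from h import *
to([.5627,.345,.0512]);print(bot.get_obs()['joints'].round(1))"
```

```text
tool delta [-0.0011 -0.0006  0.002 ] rpy [-179.7  -58.3   51.9] F [-3.1 -2.9  8.1] q6 -77.1 t 17.8
[  6.7  34.6 131.9 126.8  49.5 -77.1]
```

Emit:
advance:
  motion:
    - {"dx": 0.0075, "dz": -0.0046}
    - {"dx": 0.0075, "dz": -0.0046}
    - {"dx": 0.0075, "dz": -0.0046}
    - {"dx": 0.0075, "dz": -0.0046}
    - {}

```text
clock: 18.3
position: [0.5629, 0.3439, 0.0881]
tcp_rot: [-179.8, -58.2, 52.1]
contact_force: [1.0, 0.6, -1.0]
width: 0.611
grasp_force: 24.4
```

Emit:
advance:
  motion:
    - {"dx": -0.0105, "dz": -0.017}
    - {"dx": -0.0105, "dz": -0.017}
    - {"dx": -0.0105, "dz": -0.017}
    - {"dx": -0.0105, "dz": -0.017}
    - {"dx": -0.0105, "dz": -0.017}
    - {"dx": -0.0105, "dz": -0.017}
    - {"dx": -6.12e-9, "drx": -6.12, "drz": 3.79}
    - {"drx": -6.12, "drz": 3.79}
    - {"drx": -6.12, "drz": 3.79}
    - {"drx": -6.12, "drz": 3.79}
    - {"drx": -6.12, "drz": 3.79}
    - {}
    - {}

```text
clock: 19.6
position: [0.4909, 0.2529, 0.0875]
tcp_rot: [-179.5, -58.1, 21.5]
contact_force: [-0.8, -1.1, -0.4]
width: 0.609
grasp_force: 24.4
```

```bash
python3 -c "
from h import *
o=bot.get_obs();R=rot(o['tcp_rot']);print(R.round(3),o['joints'].round(1))
x=np.load('disp.npy');sp=np.array([x[0]-.105*np.cos(x[2]),x[1]-.105*np.sin(x[2])])
d=R[:,2]; h=d[:2]
print(sp); to([*(sp-h*.0065),o['position'][2]])"
```

```text
[[ 0.492  0.373  0.787]
 [ 0.194 -0.928  0.318]
 [ 0.849 -0.004 -0.528]] [ 17.8  28.5 149.2 175.7  55.8 -89.5]
[0.5421352  0.09115457]
tool delta [-0.009   0.1692 -0.0159] rpy [-179.5  -58.1   21.5] F [-0.8 -1.1 -0.4] q6 -89.5 t 19.6
```

Emit:
advance:
  motion:
    - {"dx": -0.0015, "dy": 0.0212, "dz": -0.0026}
    - {"dx": -0.0015, "dy": 0.0212, "dz": -0.0026}
    - {"dx": -0.0015, "dy": 0.0212, "dz": -0.0026}
    - {"dx": -0.0015, "dy": 0.0212, "dz": -0.0026}
    - {"dx": -0.0015, "dy": 0.0212, "dz": -0.0026}
    - {"dx": -0.0015, "dy": 0.0212, "dz": -0.0026}
    - {"dy": 0.0212}
    - {"dy": 0.0208}
    - {}
    - {}

```text
clock: 20.6
position: [0.5372, 0.0857, 0.0875]
tcp_rot: [-179.6, -58.1, 21.1]
contact_force: [-0.6, 0.9, -1.0]
width: 0.611
grasp_force: 24.4
```

Run:
```python
from h import *
import pickle
o=bot.get_obs();R=rot(o['tcp_rot']);print(o['joints'].round(1))
sp=np.array([.5421,.0912]); to([*(sp-R[:2,2]*.0065),.0632])
c=[cap(n) for n in ('wrist','scene','top')];pickle.dump(c,open('p1.pkl','wb'))
w=c[0]
print(proj(w,[[*sp,.163],[*sp,.105],[*sp,.03]]).round(), proj(c[1],[[*sp,.163],[*sp,.105]]).round())
i=cv2.resize(w['img'],(490,368)); s=cv2.resize(c[1]['img'][180:300,250:370],(310,310)); o=np.zeros((680,800,3),np.uint8)[:600]
o[:368,:490]=i;o[:310,490:]=s
t=cv2.resize(c[2]['img'][160:280,200:320],(230,230));o[368:598,:230]=t
cv2.imwrite('pics/p1.png',o)
```

```text
[-19.3  28.5 148.7 137.9  56.  -87.5]
tool delta [-0.0201 -0.0033  0.0138] rpy [-179.6  -58.1   21.1] F [-0.6  0.9 -1. ] q6 -87.5 t 20.6
[[256. 116.]
 [262. 253.]
 [266. 332.]] [[315. 227.]
 [313. 242.]]
```

View pics/p1.png

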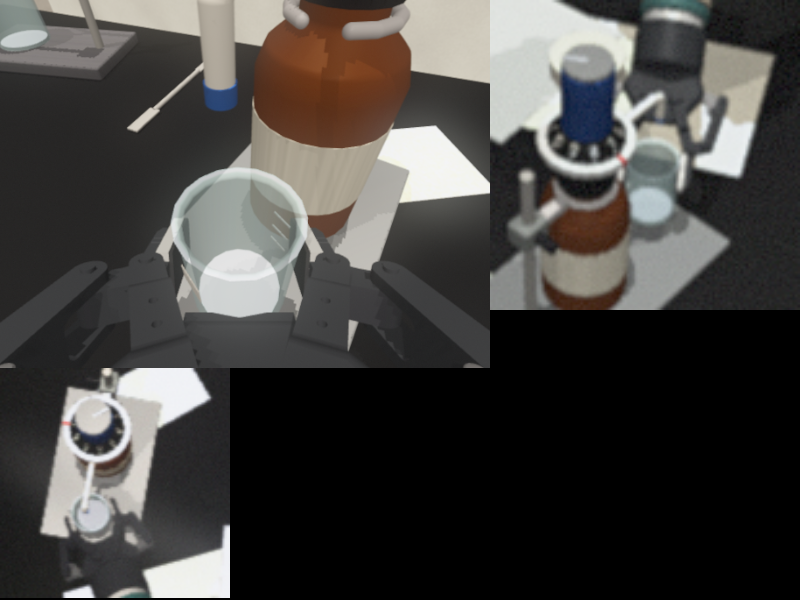

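Run:
```python
from h import *
import pickle
w,s,t=pickle.load(open('p1.pkl','rb'))
k=560/490
R=rot(bot.get_obs()['tcp_rot'])
u=(220.5*k,107*k)
sp=ray(w,u,.163); print('spout tip wrist',sp)
def circ(p,z,r):
    g=np.linspace(0,2*np.pi,40); P=np.c_[p[0]+r*np.cos(g),p[1]+r*np.sin(g),np.full(40,z)]
    return proj(w,P)
from scipy.optimize import least_squares
# rim extents in crop px: left 172, right 308, top 167, bottom 278
def f(p):
    q=circ(p,p[2],.0285)/k; return [q[:,0].min()-172,q[:,0].max()-308,q[:,1].min()-167,q[:,1].max()-279]
r=least_squares(f,[.542,.088,.109]); print('rim',r.x,r.fun)
print('top-view spout tip',ray(t,(200+87*120/230,160+(511-368)*120/230),.163), 'bench spots .5421 .0912')
print('tool y world',R[:,1])
```

```text
spout tip wrist [0.53945657 0.09108661 0.163     ]
rim [0.54617187 0.08802023 0.1062837 ] [ 0.23798695 -0.24000233 -0.33839262  0.24784324]
top-view spout tip [0.54059316 0.08941779 0.163     ] bench spots .5421 .0912
tool y world [ 0.36878017 -0.92950352 -0.00493876]
```

Emit:
advance:
  motion:
    - {"dy": -0.0035}
    - {"dx": -0.0039, "dz": 0.0024}
    - {"dx": -0.0039, "dz": 0.0024}
    - {"dx": -0.0039, "dz": 0.0024}
    - {"dx": -0.0039, "dz": 0.0024}
    - {"dx": -0.003, "dz": 0.0019}
    - {}
    - {}

```text
clock: 21.55
position: [0.5356, 0.0909, 0.0654]
tcp_rot: [-179.5, -58.1, 21.1]
contact_force: [0.7, 0.2, -0.8]
width: 0.613
grasp_force: 24.4
```

Emit:
advance:
  motion:
    - {"dx": -0.0008, "dz": 0.0005}
    - {}
    - {}

```text
clock: 21.85
position: [0.5357, 0.0909, 0.0649]
tcp_rot: [-179.6, -58.1, 21.2]
contact_force: [-0.4, -0.2, -1.0]
width: 0.609
grasp_force: 24.4
```

Emit:
advance:
  motion:
    - {"dx": -0.0008, "dz": 0.0005}
    - {}
    - {}

```text
clock: 22.15
position: [0.5357, 0.0909, 0.0638]
tcp_rot: [-179.5, -58.1, 21.2]
contact_force: [0.4, 0.1, -1.3]
width: 0.611
grasp_force: 24.4
```

Emit:
advance:
  motion:
    - {"dy": 0.0018}
    - {}
    - {"dx": -0.0008, "dz": 0.0005}
    - {}
    - {}

```text
clock: 22.65
position: [0.5363, 0.0892, 0.0627]
tcp_rot: [-179.5, -58.1, 21.2]
contact_force: [-0.8, 0.2, -0.5]
width: 0.608
grasp_force: 24.4
```

Emit:
advance:
  motion:
    - {"dx": -0.0008, "dz": 0.0005}
    - {}
    - {}

```text
clock: 22.95
position: [0.5363, 0.0892, 0.0618]
tcp_rot: [-179.5, -58.1, 21.2]
contact_force: [-0.2, 0.1, -0.1]
width: 0.613
grasp_force: 24.4
```

Emit:
advance:
  motion:
    - {"dx": -0.0004, "dz": 0.0003}
    - {}
    - {}

```text
clock: 23.25
position: [0.5364, 0.0893, 0.0614]
tcp_rot: [-179.5, -58.1, 21.2]
contact_force: [0.7, -0.1, -0.4]
width: 0.61
grasp_force: 24.4
```

Emit:
advance:
  motion:
    - {"dx": -0.0004, "dz": 0.0003}
    - {}
    - {}
  only: "pos|contact"

```text
position: [0.5365, 0.0894, 0.0613]
contact_force: [-1.3, -0.8, 3.5]
```

Emit:
advance:
  motion:
    - {"dx": -0.0004, "dz": 0.0003}
    - {}
    - {}
  only: "pos|contact"

```text
position: [0.5366, 0.0894, 0.0612]
contact_force: [-3.3, -1.3, 6.3]
```

Emit:
advance:
  motion:
    - {}
  only: "pos|contact"

```text
position: [0.5366, 0.0894, 0.0612]
contact_force: [-2.3, -0.6, 5.7]
```

Run:
```python
from h import *
import pickle
c=[cap(n) for n in ('wrist','scene','top')];pickle.dump(c,open('p2.pkl','wb'))
```

Emit:
advance:
  motion:
    - {}
    - {}
    - {}
    - {}
    - {}
    - {}
  aperture: 0.88

```text
clock: 24.7
position: [0.5364, 0.0893, 0.0603]
tcp_rot: [-179.5, -58.1, 21.2]
contact_force: [0.7, 0.1, -0.4]
width: 0.881
grasp_force: 0.0
```

Emit:
advance:
  motion:
    - {"dz": -0.01}
    - {"dz": -0.02}
    - {"dz": -0.02}
    - {"dz": -0.025}
    - {"dz": -0.025}
    - {"dz": -0.025}
    - {}
    - {}

```text
clock: 25.5
position: [0.4502, 0.0463, 0.1365]
tcp_rot: [-179.4, -57.5, 21.2]
contact_force: [0.1, -0.0, 0.3]
width: 0.886
grasp_force: 0.0
```

Run:
```python
from meas import *
x=np.load('disp.npy');sp=np.array([.5421,.0912])
c=[cap(n) for n in ('wrist','scene','top')];pickle.dump(c,open('p3.pkl','wb'))
w,s,t=c
print(proj(w,[[*sp,.163],[*sp,.083],[*sp,.008]]).round(1),proj(t,[[*sp,.163],[*sp,.083],[*sp,.008]]).round(1),proj(s,[[*sp,.163],[*sp,.083],[*sp,.008]]).round(1))
print(bot.get_obs()['joints'].round(1))
o=np.zeros((600,800,3),np.uint8)
o[:420,:560]=w['img']
o[:240,560:]=cv2.resize(s['img'][190:270,270:350],(240,240),interpolation=3)
o[240:480,560:]=cv2.resize(t['img'][180:260,210:290],(240,240),interpolation=3)
st=strip(s,x); o[450:580,:540]=st[:,90:630]
cv2.imwrite('pics/p3.png',o)
```

```text
[[257.6  94.5]
 [261.9 196. ]
 [264.4 253.9]] [[244.7 234. ]
 [246.7 235.7]
 [248.3 237.1]] [[314.5 226.5]
 [312.8 248. ]
 [311.2 266.3]]
[-39.   15.5 154.4 112.4  53.  -78.2]
```

View pics/p3.png

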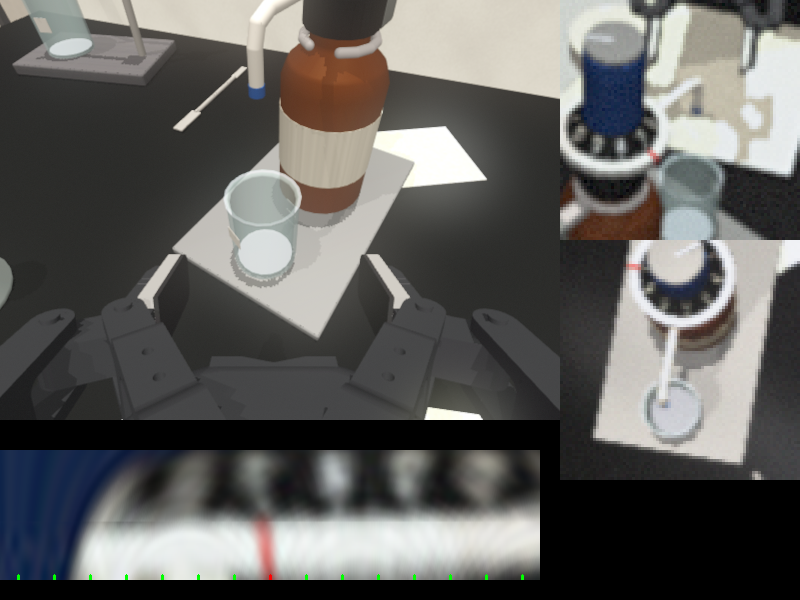

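Emit:
advance:
  motion:
    - {"dx": 0.012, "dz": -0.0075}
    - {"dx": 0.017, "dz": -0.0105}
    - {"dx": 0.017, "dz": -0.0105}
    - {"dx": 0.012, "dz": -0.0075}
    - {}
    - {}

```text
clock: 26.25
position: [0.451, 0.0478, 0.2034]
tcp_rot: [-179.1, -57.3, 21.2]
contact_force: [0.7, 1.2, 0.7]
width: 0.882
grasp_force: 0.0
```

Run:
```python
from unw import *
x=np.load('disp.npy'); s=cap('scene'); print(bot.get_obs()['joints'].round(1))
f=lambda c:cv2.cvtColor(strip(c,x),cv2.COLOR_BGR2GRAY)[20:50,200:560].astype(float).mean(0)
s0=pickle.load(open('scene0.pkl','rb'));_,s2,_=pickle.load(open('2.pkl','rb'))
from scipy.signal import find_peaks,savgol_filter as sg
for c in (s0,s2,s): print(find_peaks(sg(f(c),15,2),prominence=8,distance=20)[0]+200)
```

```text
[-38.8  -0.7 145.8  91.9  47.5 -46.6]
[300 367 442 516]
[260 326 405 481]
[210 279 346 425 495]
```

```bash
python3 -c "
from bench import bot
print(bot.job_done())"
```

```text
the job is handed in; nothing more can be done
None
```

The job is handed in: the sleeve reads 7 at the red index, and the beaker stands upright on the plate about 1–2 mm from centre under the spout by the camera images; the first turn stopped at about 7.25, so I turned the sleeve back 10° to bring the 7 to the mark.

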